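Hold an X-ray detector against its stand for clamping

ROBOT

A 6-joint arm with a two-finger parallel gripper is mounted at the origin on a cart in front of the work surface, level with it; the furniture and walls round the work are solid. World frame = base frame: x ahead of the robot, y to its left, z up, the work surface at z = 0. Lengths are in m, angles in rad, forces in N, time in s.
With the tool pointing down it reaches from about 0.325 to 0.9 m from the base axis. Payload 3.5 kg.
Tool frame: the origin (TCP) lies midway between the tips of the shut fingers; the grasp point (between the pads) lies 19 mm behind it; x points along the fingers, z is the direction in which the jaws open and shut, and the axes are right-handed (so a half turn about x gives the same grasp; the last joint's range is limited). The gripper opens to 85 mm and grips with 20 to 120 N. Pads are 22 mm wide; open, the fingers measure 114 mm over their backs; the gripper's body (76 mm by 85 mm) begins 54 mm behind the grasp point. The pads swing forward as they close: fully open they stand 13 mm farther back than shut.
Start: joints at [1.223, 0.276, -0.026, 1.268, 0, 1.467], TCP at [0.151, 0.606, 0.231] pointing down, gripper open.
Joint ranges: [-3.12, 3.12], [-0.85, 1.88], [-1.08, 1.24], [-1.95, 2.15], [-1.57, 1.53], [-3.14, 3.14]. Speed limits (rad/s): [2.57, 2.57, 3.14, 3.14, 3.14, 3.14].

INTERFACE

Orientations are given as a 3x3 rotation matrix whose columns are the frame's x, y, z axes.
In Python, from station import * gives the robot as it stands.
- The arm moves only by the shell command python3 -m pendant 'ROWS' [FORCE]. ROWS is JSON, a list of rows, each a list of 5 numbers: the opening in per cent of the stroke, from 0 (shut) to 100 (fully open), then the shift along the tool's x, y, z in cm, then the turn about the tool's x in rad. A call has 1 to 20 rows; each row shifts and turns the pose as measured when the row begins, along the tool's axes as they then stand; what a row does not reach is not made up. A row lasts 1/10 s, in which the tool goes at most 50 mm and 8.59 degrees, less where a joint would pass 70% of its speed; a pose out of reach is approached as far as the arm can. A call is refused whole if a number of a shift passes 5 or a number of a turn 0.15, either way. A call with a gripper value outside its range is refused whole. The fingers move at their own pace and stop on an object; FORCE is the grip in N (left out, the last holds). Time passes only in rows, so rows that do not move let the fingers close. It gives the time, the measured TCP pose, the force and the opening at its end, in the units of the state.
- state(): the state, without advancing time (a new reading comes with each control period).
- get_image(name): name is "scene" or "top"; returns the picture (480x640x3 uint8, red, green, blue); there is no depth.
- calibration(name): a dict with "fov_y" (degrees; the focal length in pixels is half the picture's height over the tangent of half this angle, whatever the lens; pixels are square), "cx", "cy" (the principal point, pixels), "T" (4x4, takes a point from camera to world coordinates). Camera axes: x right, y down, z forward; pixel columns grow to the right and rows downward; lengths in m; the calibration is good to about 2 mm. A picture is of the moment at which its call begins. calibration takes no time and is no camera call.
- sign_off(): hands the job in, once; it reports no verdict.
Trained networks look in the newest picture that a camera, given by its name, has taken for a name from the list of things; names that differ only in an ending like _2 or _b are one class to them, and where a whole thing is asked for, a point or a joint stands for the part that bears it (a point fixed in the world has none). Each returns a list of dicts, best first, with "conf" (0 to 1); they miss things now and then, are a little off and sometimes report something else, mostly with a low value. They report only what shows in the picture. A call takes as long as a camera call. They do not tell look-alikes from the thing itself.
- boxes_of(camera, label): "location" ([x, y, z] in m, in world coordinates, good to about 4 mm: the middle of the surface that is visible of it).
- cut_out(camera, label): "region" (480x640 bool, what is visible of it).
The state is a dict: "time": time; "joints": joint angles; "dq": joint speeds; "joint_torque": joint torques, N m; "tcp_pos": TCP position; "ee_rot": TCP orientation; "ft_force": force on the tool from outside, world axes, zero at the start; "torque": the same for the moment, N m; "finger_gap": finger opening in m.
Only numpy, scipy, OpenCV 4.12 (cv2) and the standard library are available. Lean on these libraries where they do the work, as an engineer would, in place of code of your own. Each camera call takes 0.05 s, during which the arm holds its last target. There are 200 camera calls.

TASK

Slide the X-ray detector with the blue corners straight up out of the storage dock and stand it in the detector stand, between the thumbscrew rail and the foam-faced fence, resting on the stand's floor with its black cross-marked face still towards the thumbscrews. Press it flat and square against the foam with a steady push of about 10 N (never more than 20 N), keep that up for at least three seconds and finish while still gripping and pressing it, so that a colleague can tighten the thumbscrews. Leave the two detectors with grey corners in the dock and do not disturb the things around.

Things in the scene. Friction and masses are not known exactly. Their poses are not given: they have to be found in the camera images.
- detector_blue: Flat X-ray detector to use: rigid panel 15 mm thick (x), 180 wide (y), 130 high (z), 0.4 to 0.75 kg, light grey with BLUE corners; black front with a white cross on its -x side, grey back on its +x side. Origin: centre of its underside. Stands upright in one of three dock slots (which one varies). Grasp from above at the middle of the top edge, fingers on front and back.
- detector_blue_front (a point): centre of the detector's black cross-marked front face (7.5 mm to -x of the detector's mid-plane, 65 mm above its underside)
- detector_grey_1: a detector of the same size and shape with dark GREY corners, in another dock slot; stays there
- detector_grey_2: the other detector with dark GREY corners, same size; stays in its dock slot
- dock: white storage dock, fixed, 196 mm (x) by 212 (y), end walls 95 mm high; origin at the centre of its underside. Three slots at x = -64, 0, +64 mm, floors 14 mm above the table; detectors in them have the dock's axes and 49 mm between them.
- stand: aluminium detector stand, fixed, base 130 mm (x) by 222 (y), origin on the table under the middle of the channel. Channel along y, open above, 198 mm long between end cheeks 34 mm high. On its +x side a fence, top 100 mm above the table, faced with foam (face at x = +14 mm unpressed); on its -x side the thumbscrew rail. In place, the detector has the stand's axes: front to -x, back on the foam.
- stand_floor (a point): centre of the channel floor on which the detector is to stand, 12 mm above the table (x = -1 mm in the stand); it only carries the detector: bearing down hard on it makes the foot drag, and the detector leans, when it is then pushed to the foam
- foam_face (a point): centre of the foam's face towards the channel, on the +x side of it; 60 mm above the table; the strips reach from 30 to 90 mm above the table and 84 mm to either side, and move with the foam
- foam (a joint): how far the foam is pressed in along the stand's +x, in m: 0 untouched, at most 0.009. It springs back with 2 N per mm, so a push of 10 N presses it 5 mm
- spray_bottle: white spray bottle with a blue head, 221 mm high, bystander; origin at its underside
- cup_white: white plastic cup, 68 mm across, 50 mm high, bystander
- syringe_1: syringe lying on the table, 118 mm long, bystander
- dock_groove_top (a point): middle of the dock at the height of the groove tops, 89 mm above the table. Each detector's side edges run in upright grooves 18 mm wide (x), 188 mm across (y), so its upper 55 mm stand free (top edge 144 mm above the table); it is out once its underside is over 95 mm above the table
- stand_rail (a point): middle of the top of the low rail with two black thumbscrews on the channel's -x side, 38 mm above the table, x = -34 mm in the stand; the rail's channel face is at x = -29 mm, the screw tips reach to x = -20.5 mm, so the channel is 34 mm wide for the 15 mm detector
- marker_1: marker pen lying on the table, white with a blue cap, 132 mm long, bystander
Not all that is in view belongs to the job. Leave any orange look-alike of the detector_grey_1 alone.

How it is judged:
On the way, in this order (a step that is already met when the one before it is completed fails the run):
1. the blue-cornered detector is lifted clear out of the dock, held by the fingers (height (world z) of detector_blue above 0.095 m and contact force between the fingers and detector_blue above 2 N), for 0.1 s.
2. it stands in the stand, marked face to the thumbscrews, pressed square against the foam with 6 to 15 N for 3 s (contact force between detector_blue and foam between 6 and 15 N and z of detector_blue in the frame of stand_floor below 0.006 m and y of detector_blue in the frame of stand between -0.012 and 0.012 m and x of detector_blue_front in the frame of stand between -0.012 and 0.012 m and angle between the x axis of detector_blue and the x axis of stand, either way round below 0.07 rad and contact force between the fingers and detector_blue above 2 N), for 3 s.
At the end, for the whole second after the job is handed in: The blue-cornered detector stands on the channel floor (within 6 mm; within 12 mm of the middle), marked face to the thumbscrews, square within 4 degrees, still gripped and pressed against the foam at 6 to 15 N, at rest, after 3 s of such pressing; the grey-cornered ones are down in their slots (all of step 2 and z of detector_blue in the frame of stand_floor above -0.004 m and linear speed of detector_blue below 0.02 m/s and height (world z) of each of detector_grey_1, detector_grey_2 below 0.018 m); the arm keeps its last pose, push and grip.
It fails at once if the detector is pushed against the foam with more than 20 N (contact force between detector_blue and foam above 20 N).
It fails at once if a detector with grey corners is pulled out or shifted by more than 15 mm (distance of any of detector_grey_1, detector_grey_2 from where it was at the start of the episode above 0.015 m).
It fails at once if a bystander is moved by more than 20 mm (distance of any of spray_bottle, cup_white, marker_1, syringe_1 from where it was at the start of the episode above 0.02 m).
It also fails if it takes over 64 s, if anything falls off the work surface, if the arm or the gripper's body presses on something with over 40 N, if the wrist force passes 120 N, or if a joint passes its speed limit or range.

## Working session

There is one attempt and no reset: what is moved stays moved. The work goes in short steps, Python scripts to look and compute and a shell command to move; the robot and the scene stay as the last step left them, time stands still between calls to the robot, and variables do not carry over. Pictures are saved under pics/ and viewed, about 8 in all and at most 12, crops included, and the job is handed in when it is done.

```bash
mkdir -p pics
python3 - <<'E'
from station import *
import cv2,numpy as np
s=state();print(s['time'],s['tcp_pos'],np.round(s['ee_rot'],3).tolist(),s['finger_gap'])
for c in("scene","top"):
    im=get_image(c);cv2.imwrite(f'pics/{c}0.png',im[:,:,::-1])
    k=calibration(c);print(c,k['fov_y'],k['cx'],k['cy'],np.round(k['T'],3).tolist())
    for l in("detector_blue","detector_grey_1","dock","stand","foam_face","stand_rail","spray_bottle","cup_white"):
        print(l,[(np.round(d['location'],3).tolist(),round(d['conf'],2)) for d in boxes_of(c,l)])
E
```

```text
0.0 [0.15121458 0.60560516 0.23013747] [[-0.001, -0.97, 0.242], [-0.002, 0.242, 0.97], [-1.0, 0.0, -0.002]] 0.0855118740715851
scene 44.64431833056692 322.9406984294673 234.07773002634357 [[0.731, -0.387, 0.562, -0.033], [-0.682, -0.438, 0.586, -0.608], [0.02, -0.811, -0.584, 0.757], [0.0, 0.0, 0.0, 1.0]]
detector_blue [([0.477, 0.259, 0.103], 0.55)]
detector_grey_1 [([0.468, 0.01, 0.075], 0.62), ([0.603, 0.229, 0.118], 0.6), ([0.541, 0.242, 0.111], 0.57)]
dock [([0.498, 0.157, 0.048], 0.8)]
stand [([0.562, -0.232, 0.031], 0.77), ([0.493, 0.162, 0.049], 0.36)]
foam_face [([0.562, -0.249, 0.068], 0.64)]
stand_rail [([0.562, -0.234, 0.036], 0.88), ([0.604, 0.231, 0.12], 0.55)]
spray_bottle [([0.74, -0.212, 0.113], 0.76)]
cup_white []
top 45.56784671232874 322.5304525316257 248.0603162043451 [[-0.015, -0.982, 0.19, 0.354], [-1.0, 0.011, -0.021, 0.098], [0.019, -0.191, -0.981, 1.454], [0.0, 0.0, 0.0, 1.0]]
detector_blue [([0.536, 0.254, 0.013], 0.7), ([0.485, 0.26, 0.145], 0.56)]
detector_grey_1 [([0.608, 0.25, 0.131], 0.74), ([0.547, 0.255, 0.139], 0.72), ([0.476, 0.026, 0.129], 0.56)]
dock [([0.525, 0.256, 0.011], 0.8)]
stand [([0.553, -0.216, 0.01], 0.9), ([0.568, -0.245, 0.093], 0.19)]
foam_face [([0.569, -0.246, 0.089], 0.83)]
stand_rail [([0.556, -0.214, 0.016], 0.8)]
spray_bottle [([0.665, 0.399, 0.013], 0.74), ([0.735, -0.189, 0.128], 0.65), ([0.608, 0.252, 0.131], 0.49)]
cup_white [([0.664, 0.398, 0.014], 0.8), ([0.485, 0.262, 0.141], 0.35)]
```

View pics/scene0.png

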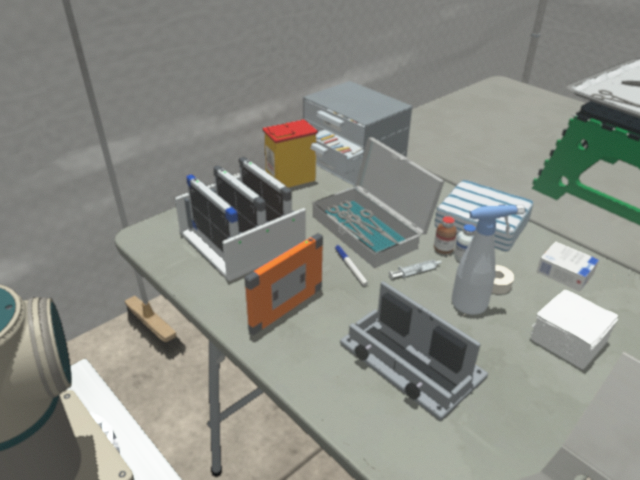

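View pics/top0.png

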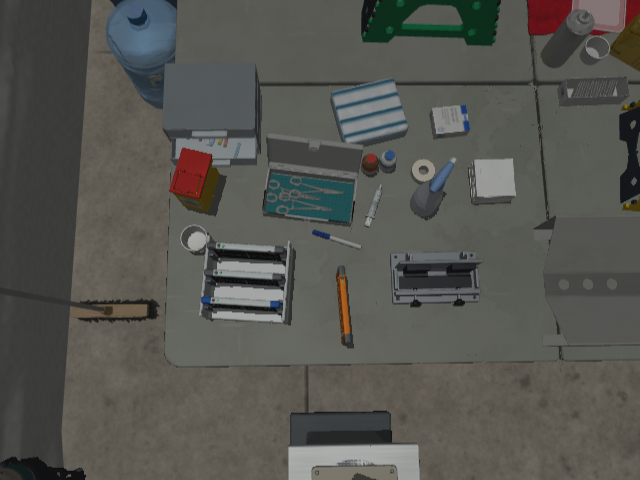

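The scene view shows the dock with three detectors: blue corners at (190,180)/(232,213), the nearest slot; grey ones are at about (240,190) and (265,180), and an orange look-alike stands at (285,280). In the top view the blue-cornered top edge runs (205,299)–(283,303), and the stand is at (435,277). The blue one in the low-x slot fits the description, and I'll confirm it with an enlarged crop.

```bash
cat > h.py <<'E'
from station import *
import cv2,numpy as np
def ray(c,uv,z):
    k=calibration(c);T=np.array(k['T']);f=240/np.tan(np.radians(k['fov_y']/2))
    d=T[:3,:3]@[(uv[0]-k['cx'])/f,(uv[1]-k['cy'])/f,1];o=T[:3,3]
    return (o+d*(z-o[2])/d[2])
def proj(c,p):
    k=calibration(c);T=np.array(k['T']);f=240/np.tan(np.radians(k['fov_y']/2))
    q=T[:3,:3].T@(np.array(p)-T[:3,3]);return [k['cx']+f*q[0]/q[2],k['cy']+f*q[1]/q[2]]
E
python3 - <<'E'
from h import *
im=cv2.imread('pics/top0.png')
a=cv2.resize(im[230:330,190:300],None,fx=5,fy=5,interpolation=cv2.INTER_CUBIC)[:, :550]
b=cv2.resize(im[240:315,382:490],None,fx=5,fy=5,interpolation=cv2.INTER_CUBIC)
a=cv2.resize(a,(440,400));b=cv2.resize(b,(576,400))
cv2.imwrite('pics/a.png',cv2.resize(a,(550,500)));cv2.imwrite('pics/b.png',cv2.resize(im[240:315,382:490],None,fx=7,fy=7,interpolation=cv2.INTER_CUBIC))
for n in("scene","top"):
    im=cv2.imread(f'pics/{n}0.png');get_image(n)
    hsv=cv2.cvtColor(im,cv2.COLOR_BGR2HSV);m=cv2.inRange(hsv,(108,120,60),(125,255,255))
    c,_,st,ce=cv2.connectedComponentsWithStats(m)
    print(n,[(st[i].tolist(),ce[i].round(1).tolist()) for i in range(1,c) if st[i,4]>8])
    for l in("stand_rail","foam_face","stand"):
        for d in cut_out(n,l)[:1]:
            r=d['region'].astype('u1');print(l,cv2.minAreaRect(cv2.findNonZero(r)))
E
```

```text
scene [([187, 175, 7, 7, 28], [189.6, 177.1]), ([226, 207, 11, 14, 111], [231.2, 213.6]), ([465, 225, 10, 6, 47], [469.3, 227.4]), ([337, 246, 9, 12, 45], [340.8, 251.6]), ([589, 258, 8, 6, 31], [592.7, 260.6]), ([580, 269, 9, 7, 39], [584.2, 271.5])]
stand_rail ((417.52947998046875, 349.9898376464844), (142.07272338867188, 86.33012390136719), 37.26640319824219)
foam_face ((420.4145812988281, 332.630859375), (107.15726470947266, 31.990907669067383), 33.15792465209961)
stand ((417.3241882324219, 350.8924560546875), (140.95053100585938, 85.52179718017578), 36.65610885620117)
top [([461, 105, 6, 9, 44], [463.5, 109.1]), ([464, 120, 6, 11, 51], [466.3, 125.3]), ([386, 151, 8, 8, 38], [389.7, 154.6]), ([313, 230, 17, 9, 75], [320.9, 234.0]), ([201, 296, 10, 8, 63], [205.6, 299.5]), ([270, 301, 10, 7, 63], [274.7, 304.0])]
stand_rail ((435.4134521484375, 279.3455505371094), (54.44651412963867, 91.91755676269531), 88.80650329589844)
foam_face ((436.0000305175781, 187.49998474121094), (27.577163696289062, 65.76092529296875), 45.0)
stand ((436.3660583496094, 278.83984375), (53.50909423828125, 92.02173614501953), 88.75463104248047)
```

View pics/a.png

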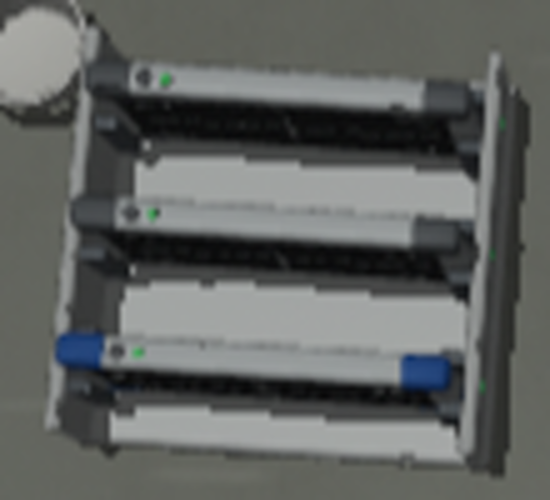

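View pics/b.png

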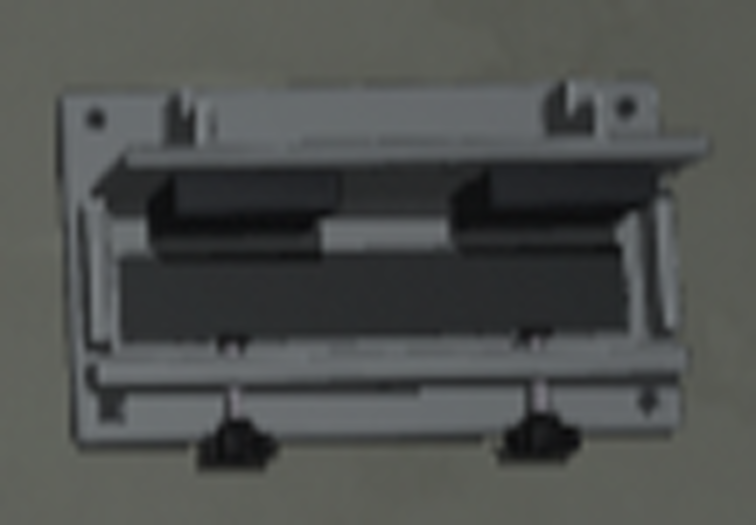

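Run:
```python
from h import *
def A(u,v):return(190+u/5-.4,230+v/5-.4)
def B(u,v):return(382+u/7-.43,240+v/7-.43)
def seg(n,p,q,z):
    a=ray('top',p,z);b=ray('top',q,z);d=a-b;print(n,a.round(4),b.round(4),'mid',((a+b)/2).round(4),'len',round(np.linalg.norm(d),4),'yaw',round(np.arctan2(-d[0],d[1]),4))
seg('blue',A(57,349),A(449,372),.144)
seg('grey2',A(73,213),A(462,236),.144)
seg('grey3',A(88,75),A(468,97),.144)
seg('rail',B(90,376),B(685,359),.038)
seg('fence',B(125,150),B(708,143),.1)
seg('baseback',B(62,92),B(655,85),.006)
seg('basefront',B(80,443),B(681,430),.006)
seg('floor front edge',B(120,340),B(630,333),.012)
seg('screws',B(235,360),B(540,352),.03)
```

```text
blue [0.4914 0.3501 0.144 ] [0.4785 0.171  0.144 ] mid [0.4849 0.2605 0.144 ] len 0.1795 yaw -0.0715
grey2 [0.5541 0.3443 0.144 ] [0.5413 0.165  0.144 ] mid [0.5477 0.2547 0.144 ] len 0.1798 yaw -0.0717
grey3 [0.619 0.339 0.144] [0.6066 0.1621 0.144 ] mid [0.6128 0.2505 0.144 ] len 0.1773 yaw -0.07
rail [ 0.5116 -0.1094  0.038 ] [ 0.515  -0.3228  0.038 ] mid [ 0.5133 -0.2161  0.038 ] len 0.2134 yaw 0.016
fence [ 0.5826 -0.1154  0.1   ] [ 0.5827 -0.3174  0.1   ] mid [ 0.5826 -0.2164  0.1   ] len 0.202 yaw 0.0006
baseback [ 0.6205 -0.1078  0.006 ] [ 0.6206 -0.328   0.006 ] mid [ 0.6205 -0.2179  0.006 ] len 0.2202 yaw 0.0007
basefront [ 0.4909 -0.1095  0.006 ] [ 0.4928 -0.3291  0.006 ] mid [ 0.4918 -0.2193  0.006 ] len 0.2196 yaw 0.0087
floor front edge [ 0.5275 -0.1247  0.012 ] [ 0.5278 -0.311   0.012 ] mid [ 0.5276 -0.2179  0.012 ] len 0.1864 yaw 0.0013
screws [ 0.5176 -0.1629  0.03  ] [ 0.5191 -0.273   0.03  ] mid [ 0.5184 -0.218   0.03  ] len 0.1101 yaw 0.0137
```

The crops confirm it: the blue-cornered detector is the nearest slot, with its top edge from (201,300) to (280,304). Its centre is about (0.485, 0.2605) and its yaw is −0.071. The stand channel has yaw ≈ 0 and y ≈ −0.218. Next I turn and go above it.

```bash
python3 -m pendant '[[55,0,0,0,0.14],[55,0,0,0,0.14],[55,0,0,0,0.14],[55,0,0,0,0.14],[55,0,0,0,0.14],[55,0,0,0,0.14],[55,0,0,0,0.14],[55,0,0,0,0.14],[55,0,0,0,0.14],[55,0,0,0,0.14]]' 40; python3 -m pendant '[[55,0,-3.2,3.5,0],[55,0,-3.2,3.5,0],[55,0,-3.2,3.5,0],[55,0,-3.2,3.5,0],[55,0,-3.2,3.5,0],[55,0,-3.2,3.5,0],[55,0,-3.2,3.5,0],[55,0,-3.2,3.5,0],[55,0,-3.2,3.5,0]]'
cat >> h.py <<'E'
def need(p,yaw):
    s=state();R=np.array(s['ee_rot']);t=R.T@(np.array(p)-s['tcp_pos'])*100
    print('t',round(s['time'],2),'pos',np.round(s['tcp_pos'],4),'shift cm',t.round(2),'turn',round(-(yaw-np.arctan2(R[1,2],R[0,2])),3),'f',np.round(s['ft_force'],1),'M',np.round(s['torque'],2),'gap',round(s['finger_gap'],4),'down',R[:,0].round(3))
E
python3 -c "
from h import *
need([.485,.2605,.18],-.0715)"
```

```text
time: 2.3
tcp_pos: [0.1515, 0.6063, 0.2313]
ee_rot: [[-0.0, 0.131, 0.991], [-0.0, 0.991, -0.131], [-1.0, -0.0, -0.0]]
ft_force: [-0.4, -0.1, 0.2]
finger_gap: 0.047
time: 3.2
tcp_pos: [0.433, 0.2745, 0.2317]
ee_rot: [[0.005, 0.121, 0.993], [0.007, 0.993, -0.121], [-1.0, 0.007, 0.004]]
ft_force: [0.9, -0.3, -0.3]
finger_gap: 0.0472
t 3.2 pos [0.433  0.2745 0.2317] shift cm [ 5.19 -0.79  5.32] turn -0.05 f [ 0.9 -0.3 -0.3] M [ 0.05 -0.04 -0.04] gap 0.0472 down [ 0.005  0.007 -1.   ]
```

```bash
python3 -m pendant '[[55,1,-0.3,2.1,-0.05],[55,1.5,-0.2,2,0],[55,1.5,-0.2,1,0],[55,1,0,0.1,0],[55,0,0,0,0]]'
python3 - <<'E'
from h import *
need([.485,.2605,.112],-.0715)
x0,y0=.547,-.2175
a=get_image('scene')[:,:,::-1].copy();b=get_image('top')[:,:,::-1].copy()
P=[[dx,dy,z] for dx in (.014,) for dy in(-.084,.084) for z in(.03,.09)]+[[-.029,s*.099,.038] for s in(-1,1)]+[[-.001,0,.012]]
S=np.concatenate([cv2.resize(a[100:330,130:370],None,fx=1.6,fy=1.6)[:368,:384],np.zeros((368,1,3),'u1')],1)
def crop(im,c,u0,v0,w,h,f):
    o=cv2.resize(im[v0:v0+h,u0:u0+w],None,fx=f,fy=f,interpolation=cv2.INTER_CUBIC)
    for p in P:
        u,v=proj(c,[x0+p[0],y0+p[1],p[2]]);cv2.circle(o,(int((u+.5-u0)*f),int((v+.5-v0)*f)),3,(0,0,255),1)
    return o
A=crop(a,'scene',330,270,160,145,5/2*1.0)
A2=crop(a,'scene',170,140,160,145,2.5)
B=crop(b,'top',382,240,108,75,3.7)
B2=crop(b,'top',190,230,108,75,3.7)
cv2.imwrite('pics/c.png',np.vstack([np.hstack([A,A2[:A.shape[0]]])[:, :799],np.hstack([B,B2])[:237,:799]]) if False else np.vstack([np.hstack([A,A2])[:,:798],np.pad(np.hstack([B,B2])[:237,:798],((0,0),(0,max(0,798-2*B.shape[1])),(0,0)))]))
E
```

```text
time: 3.7
tcp_pos: [0.4903, 0.2572, 0.1811]
ee_rot: [[0.008, 0.08, 0.997], [0.007, 0.997, -0.08], [-1.0, 0.008, 0.007]]
ft_force: [-0.9, -0.3, -0.4]
finger_gap: 0.0468
t 3.7 pos [0.4903 0.2572 0.1811] shift cm [ 6.91  0.23 -0.6 ] turn -0.008 f [-0.9 -0.3 -0.4] M [-0.    0.06  0.01] gap 0.0468 down [ 0.008  0.007 -1.   ]
```

View pics/c.png

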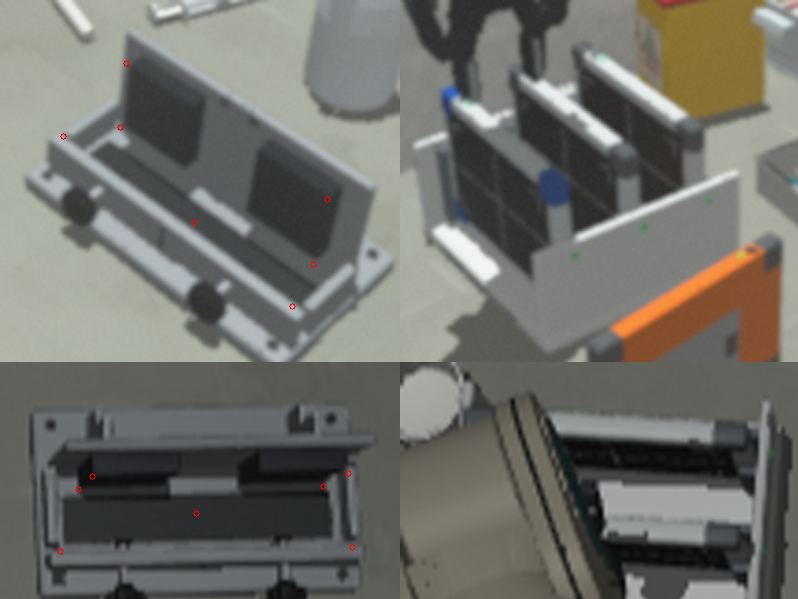

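Fitting the overlay to both views puts the stand origin at about (0.551, −0.2175). The fingers hang clear above the blue detector (scene crop (500,60)), so I go down and close.

```bash
python3 -m pendant '[[55,1,0.2,-0.5,-0.008],[55,1.5,0,-0.1,0],[55,1.5,0,0,0],[55,1.5,0,0,0],[55,1,0,0,0],[55,0.4,0,0,0],[55,0,0,0,0]]'
python3 -c "
from h import *
need([.485,.2605,.112],-.0715)"
```

```text
time: 4.5
tcp_pos: [0.4812, 0.2659, 0.1133]
ee_rot: [[0.014, 0.061, 0.998], [0.011, 0.998, -0.061], [-1.0, 0.012, 0.013]]
ft_force: [-0.4, -0.8, 0.6]
finger_gap: 0.0471
t 4.5 pos [0.4812 0.2659 0.1133] shift cm [ 0.13 -0.52  0.41] turn 0.011 f [-0.4 -0.8  0.6] M [-0.04 -0.01 -0.03] gap 0.0471 down [ 0.014  0.011 -1.   ]
```

```bash
python3 -m pendant '[[55,0.1,-0.5,0.4,0.01],[55,0,0,0,0]]'
python3 -c "
from h import *
need([.485,.2605,.112],-.0715)"
```

```text
time: 4.7
tcp_pos: [0.4855, 0.2609, 0.1133]
ee_rot: [[0.016, 0.07, 0.997], [0.011, 0.997, -0.071], [-1.0, 0.013, 0.015]]
ft_force: [0.1, -0.2, 0.5]
finger_gap: 0.0472
t 4.7 pos [0.4855 0.2609 0.1133] shift cm [ 0.13 -0.04 -0.05] turn 0.001 f [ 0.1 -0.2  0.5] M [-0.02  0.02 -0.03] gap 0.0472 down [ 0.016  0.011 -1.   ]
```

```bash
python3 -m pendant '[[25,0,0,0,0],[20,0,0,0,0],[16,0,0,0,0],[14,0,0,0,0],[10,0,0,0,0]]' 40
python3 -c "
from h import *
need([.485,.2605,.112],-.0715)"
```

```text
time: 5.2
tcp_pos: [0.4864, 0.261, 0.1147]
ee_rot: [[0.017, 0.072, 0.997], [0.013, 0.997, -0.072], [-1.0, 0.014, 0.016]]
ft_force: [-0.6, 0.1, 0.1]
finger_gap: 0.0142
t 5.2 pos [0.4864 0.261  0.1147] shift cm [ 0.27 -0.06 -0.14] turn -0.0 f [-0.6  0.1  0.1] M [-0.03  0.18 -0.04] gap 0.0142 down [ 0.017  0.013 -1.   ]
```

```bash
python3 -m pendant '[[10,0,0,-0.1,0],[10,-0.5,0.01,0.01,0],[10,-1,0.01,0.02,0],[10,-1.5,0.02,0.02,0],[10,-1.5,0.02,0.02,0]]' 55
python3 -c "
from h import *
need([.485,.2605,.2],-.0715)"
```

```text
time: 5.7
tcp_pos: [0.4847, 0.259, 0.1574]
ee_rot: [[0.015, 0.073, 0.997], [0.007, 0.997, -0.073], [-1.0, 0.008, 0.014]]
ft_force: [2.5, 0.5, -5.3]
finger_gap: 0.014
t 5.7 pos [0.4847 0.259  0.1574] shift cm [-4.26  0.18  0.08] turn -0.002 f [ 2.5  0.5 -5.3] M [-0.04 -0.47 -0.05] gap 0.014 down [ 0.015  0.007 -1.   ]
```

```bash
python3 -m pendant '[[10,-1.5,0.15,0.06,0],[10,-1.5,0.02,0.02,0],[10,-1.5,0.02,0.02,0],[10,-1.5,0.02,0.02,0],[10,-2,0.02,0.02,0],[10,-2,0,0.02,0],[10,-2,0,0,0],[10,-1,0,0,0],[10,0,0,0,0]]'
python3 -c "
from h import *
need([.548,-.2175,.285],.004)"
```

```text
time: 6.6
tcp_pos: [0.479, 0.2588, 0.2941]
ee_rot: [[0.004, 0.072, 0.997], [0.005, 0.997, -0.072], [-1.0, 0.006, 0.004]]
ft_force: [-0.4, -0.4, -5.0]
finger_gap: 0.0143
t 6.6 pos [0.479  0.2588 0.2941] shift cm [  0.68 -47.02  10.29] turn -0.076 f [-0.4 -0.4 -5. ] M [ 0.05 -0.06  0.03] gap 0.0143 down [ 0.004  0.005 -1.   ]
```

```bash
python3 -m pendant '[[10,0,-1,0.2,-0.04],[10,0,-2,0.3,-0.036],[10,0,-3,0.5,0],[10,0,-3.5,0.5,0],[10,0,-3.5,0.5,0],[10,0,-3.5,0.5,0],[10,0,-3.5,0.5,0],[10,0,-3.5,0.5,0],[10,0,-3.5,0.5,0],[10,0,-3.5,0.5,0],[10,0,-3.5,0.5,0],[10,0,-3.5,0.5,0],[10,0,-3,0.5,0],[10,0,-2,0.3,0],[10,0,-1,0.1,0],[10,0,0,0,0]]'
python3 -c "
from h import *
need([.548,-.2175,.285],.004)"
```

```text
time: 8.2
tcp_pos: [0.5349, -0.1896, 0.2679]
ee_rot: [[-0.032, -0.012, 0.999], [0.014, 1.0, 0.013], [-0.999, 0.015, -0.032]]
ft_force: [-0.7, 0.4, -3.9]
finger_gap: 0.0142
t 8.2 pos [ 0.5349 -0.1896  0.2679] shift cm [-1.79 -2.78  1.22] turn 0.009 f [-0.7  0.4 -3.9] M [ 0.02 -0.04  0.01] gap 0.0142 down [-0.032  0.014 -0.999]
```

```bash
python3 -m pendant '[[10,-0.5,-0.9,0.4,0],[10,0,-1,0.5,0.005],[10,0,-0.6,0.4,0],[10,0,-0.2,0.1,0],[10,0,0,0,0]]'
python3 - <<'E'
from h import *
need([.550,-.2175,.22],.004)
a=get_image('scene')[:,:,::-1];b=get_image('top')[:,:,::-1]
A=cv2.resize(a[180:420,310:510],None,fx=2,fy=2,interpolation=cv2.INTER_CUBIC)
B=cv2.resize(b[200:320,370:500],None,fx=3,fy=3,interpolation=cv2.INTER_CUBIC)
B=np.pad(B,((0,480-360),(0,0),(0,0)));cv2.imwrite('pics/d.png',np.hstack([A,B]))
E
```

```text
time: 8.7
tcp_pos: [0.5502, -0.2149, 0.2716]
ee_rot: [[-0.033, -0.011, 0.999], [0.017, 1.0, 0.011], [-0.999, 0.017, -0.033]]
ft_force: [0.1, 0.1, -4.5]
finger_gap: 0.0143
t 8.7 pos [ 0.5502 -0.2149  0.2716] shift cm [ 5.15 -0.35  0.15] turn 0.007 f [ 0.1  0.1 -4.5] M [-0.05 -0.07  0.  ] gap 0.0143 down [-0.033  0.017 -0.999]
```

View pics/d.png

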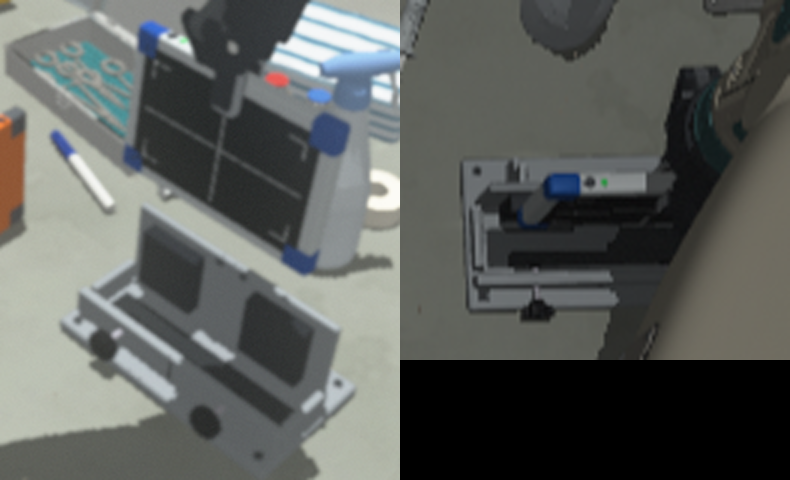

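Scene crop: the detector hangs upright above the stand, marked face to the thumbscrews and gripped at mid-top. I go down to just above the fence.

```bash
python3 -m pendant '[[10,1,-0.2,0.05,0],[10,1.5,-0.1,0.05,0.005],[10,1.5,-0.05,0.05,0],[10,1.5,-0.03,0.05,0],[10,1,-0.02,0.03,0],[10,0,0,0,0]]'
python3 -c "
from h import *
need([.550,-.2175,.125],.004)"
```

```text
time: 9.4
tcp_pos: [0.549, -0.216, 0.202]
ee_rot: [[-0.034, -0.007, 0.999], [0.018, 1.0, 0.008], [-0.999, 0.018, -0.034]]
ft_force: [-0.8, 0.7, -4.3]
finger_gap: 0.0143
t 9.4 pos [ 0.549 -0.216  0.202] shift cm [ 7.69 -0.28  0.37] turn 0.004 f [-0.8  0.7 -4.3] M [-0.02 -0.03  0.02] gap 0.0143 down [-0.034  0.018 -0.999]
```

```bash
python3 -m pendant '[[10,1,-0.15,0.05,0.004],[10,1.5,-0.05,0.06,0],[10,1.5,-0.05,0.06,0],[10,1,-0.03,0.05,0],[10,0,0,0,0]]'
python3 -c "
from h import *
need([.550,-.2175,.118],.004)"
```

```text
time: 9.9
tcp_pos: [0.5511, -0.2191, 0.151]
ee_rot: [[-0.03, -0.003, 1.0], [0.015, 1.0, 0.003], [-0.999, 0.015, -0.03]]
ft_force: [-0.6, 0.3, -4.9]
finger_gap: 0.0141
t 9.9 pos [ 0.5511 -0.2191  0.151 ] shift cm [ 3.31  0.11 -0.01] turn -0.001 f [-0.6  0.3 -4.9] M [-0.03  0.03 -0.  ] gap 0.0141 down [-0.03   0.015 -0.999]
```

```bash
python3 -m pendant '[[10,1,0.1,0,0],[10,1,0,0.04,0],[10,0.8,-0.02,0.04,0],[10,0.3,0,0.02,0],[10,0,0,0,0]]'
python3 - <<'E'
from h import *
need([.550,-.2175,.113],.004)
a=get_image('scene')[:,:,::-1]
cv2.imwrite('pics/e.png',cv2.resize(a[230:420,330:510],None,fx=3,fy=3,interpolation=cv2.INTER_CUBIC))
E
```

```text
time: 10.4
tcp_pos: [0.5525, -0.2183, 0.119]
ee_rot: [[-0.028, -0.003, 1.0], [0.014, 1.0, 0.003], [-1.0, 0.014, -0.028]]
ft_force: [-0.1, -0.6, -4.6]
finger_gap: 0.014
t 10.4 pos [ 0.5525 -0.2183  0.119 ] shift cm [ 0.61  0.07 -0.23] turn -0.001 f [-0.1 -0.6 -4.6] M [-0.06 -0.08 -0.04] gap 0.014 down [-0.028  0.014 -1.   ]
```

View pics/e.png

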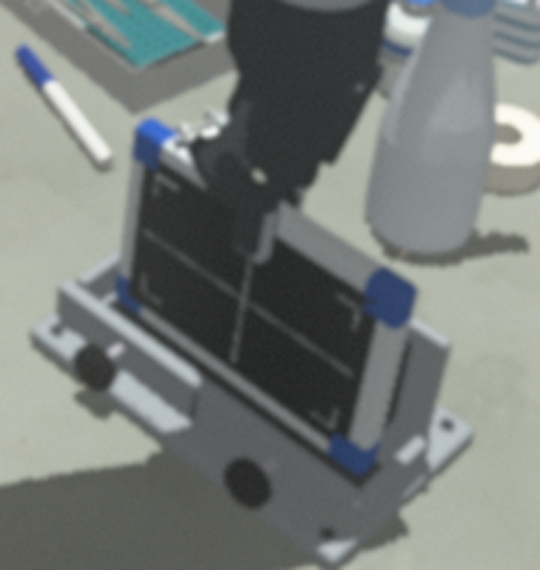

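The detector is in the channel between the cheeks, with its black face to the screws. I lower it gently to first touch.

```bash
python3 -m pendant '[[10,0.2,0.03,-0.15,0],[10,0.2,0,0,0],[10,0,0,0,0]]'; python3 -m pendant '[[10,0.15,0,0,0],[10,0,0,0,0]]'
python3 -c "
from h import *
need([.550,-.2175,.113],.004)"
```

```text
time: 10.75
tcp_pos: [0.5515, -0.2184, 0.116]
ee_rot: [[-0.026, -0.003, 1.0], [0.013, 1.0, 0.003], [-1.0, 0.013, -0.026]]
ft_force: [0.2, 0.2, -3.7]
finger_gap: 0.0142
time: 10.95
tcp_pos: [0.5517, -0.2185, 0.1148]
ee_rot: [[-0.025, -0.003, 1.0], [0.012, 1.0, 0.003], [-1.0, 0.013, -0.025]]
ft_force: [0.2, 0.7, -4.6]
finger_gap: 0.0144
t 10.95 pos [ 0.5517 -0.2185  0.1148] shift cm [ 0.18  0.1  -0.17] turn -0.001 f [ 0.2  0.7 -4.6] M [-0.01 -0.11 -0.02] gap 0.0144 down [-0.025  0.012 -1.   ]
```

```bash
for i in 1 2 ; do python3 -m pendant '[[10,0.13,0,0,0],[10,0,0,0,0]]' | grep -E "pos|force"; done
```

```text
tcp_pos: [0.5519, -0.2186, 0.1135]
ft_force: [-0.5, 0.5, -5.4]
tcp_pos: [0.5523, -0.2189, 0.113]
ft_force: [0.3, 0.5, -5.1]
```

```bash
for i in 1 2 ; do python3 -m pendant '[[10,0.15,0,0,0],[10,0,0,0,0]]' | grep -E "pos|force"; done
```

```text
tcp_pos: [0.5527, -0.2191, 0.1131]
ft_force: [0.6, -0.1, -4.4]
tcp_pos: [0.553, -0.2195, 0.1129]
ft_force: [-0.1, 0.4, -4.0]
```

```bash
for i in 1 2 ; do python3 -m pendant '[[10,0,0.05,0.2,0],[10,0,0,0,0]]' | grep -E "pos|force"; done;python3 -c "
from h import *
need([.557,-.2175,.113],.004)"
```

```text
tcp_pos: [0.5542, -0.2193, 0.1128]
ft_force: [-1.2, -0.3, 0.2]
tcp_pos: [0.5556, -0.219, 0.1129]
ft_force: [-0.9, -0.5, 0.0]
t 12.15 pos [ 0.5556 -0.219   0.1129] shift cm [-0.01  0.15  0.14] turn -0.001 f [-0.9 -0.5  0. ] M [0.18 0.42 0.18] gap 0.0144 down [-0.026  0.009 -1.   ]
```

```bash
for i in 1 2 3; do python3 -m pendant '[[10,-0.02,0.05,0.2,0],[10,0,0,0,0]]' | grep -E "pos|force"; done;python3 -c "
from h import *
need([.560,-.2175,.113],.004)"
```

```text
tcp_pos: [0.5574, -0.2185, 0.1129]
ft_force: [-2.9, -0.4, -0.0]
tcp_pos: [0.5586, -0.2183, 0.1129]
ft_force: [-2.6, -0.8, 1.2]
tcp_pos: [0.5591, -0.2182, 0.1129]
ft_force: [-3.4, -1.0, 1.5]
t 12.75 pos [ 0.5591 -0.2182  0.1129] shift cm [-0.01  0.07  0.09] turn 0.0 f [-3.4 -1.   1.5] M [0.07 0.79 0.34] gap 0.0139 down [-0.033  0.006 -0.999]
```

```bash
for i in 1 2 3; do python3 -m pendant '[[10,-0.06,0.02,0.25,0],[10,0,0,0.05,0]]' | grep -E "pos|force"; done;python3 -c "
from h import *
need([.560,-.2175,.113],.004)"
```

```text
tcp_pos: [0.5599, -0.2182, 0.113]
ft_force: [-4.6, -1.4, 3.6]
tcp_pos: [0.5604, -0.2181, 0.113]
ft_force: [-4.0, -1.1, 3.4]
tcp_pos: [0.5609, -0.2181, 0.113]
ft_force: [-5.0, -1.7, 3.6]
t 13.35 pos [ 0.5609 -0.2181  0.113 ] shift cm [ 0.01  0.06 -0.09] turn 0.001 f [-5.  -1.7  3.6] M [0.08 1.05 0.33] gap 0.0143 down [-0.049  0.004 -0.999]
```

The foot drags and the tool leans (−0.049). I back off with the foot loaded, so that the drag straightens the lean, then press again with the foot unloaded.

```bash
for i in 1 2 3; do python3 -m pendant '[[10,0.05,0.02,-0.25,0],[10,0.05,0,-0.25,0],[10,0.05,0,-0.1,0]]' | grep -E "pos|force|rot"; done
```

```text
tcp_pos: [0.5587, -0.2181, 0.113]
ee_rot: [[-0.04, -0.003, 0.999], [0.005, 1.0, 0.004], [-0.999, 0.005, -0.04]]
ft_force: [-1.2, -1.6, 1.8]
tcp_pos: [0.5566, -0.218, 0.113]
ee_rot: [[-0.03, -0.002, 1.0], [0.005, 1.0, 0.003], [-1.0, 0.005, -0.03]]
ft_force: [2.2, -1.5, 1.4]
tcp_pos: [0.5535, -0.2181, 0.1129]
ee_rot: [[-0.022, -0.002, 1.0], [0.005, 1.0, 0.002], [-1.0, 0.005, -0.022]]
ft_force: [3.6, -0.6, 1.3]
```

Works as expected: the lean is recovering. I continue a few mm.

```bash
for i in 1 2 3; do python3 -m pendant '[[10,0.08,0.01,-0.25,0],[10,0.08,0,-0.25,0],[10,0.05,0,-0.1,0]]' | grep -E "pos|force|rot"; done
```

```text
tcp_pos: [0.5505, -0.2182, 0.1128]
ee_rot: [[-0.014, -0.002, 1.0], [0.005, 1.0, 0.002], [-1.0, 0.005, -0.014]]
ft_force: [3.8, 0.1, 1.3]
tcp_pos: [0.5473, -0.2185, 0.1127]
ee_rot: [[-0.007, -0.002, 1.0], [0.005, 1.0, 0.002], [-1.0, 0.005, -0.007]]
ft_force: [5.7, -0.1, 3.4]
tcp_pos: [0.5441, -0.2187, 0.1127]
ee_rot: [[0.0, -0.003, 1.0], [0.005, 1.0, 0.003], [-1.0, 0.005, 0.0]]
ft_force: [5.1, 1.0, 2.7]
```

```bash
python3 -m pendant '[[10,0.08,0.01,-0.25,0],[10,0.08,0,-0.25,0],[10,0.05,0,-0.1,0]]' | grep -E "pos|force|rot";  python3 -m pendant '[[10,-0.25,0.03,0.1,0],[10,-0.1,0,0.05,0],[10,0,0,0,0]]' | grep -E "pos|force|rot"
```

```text
tcp_pos: [0.5413, -0.2189, 0.1127]
ee_rot: [[0.008, -0.003, 1.0], [0.005, 1.0, 0.003], [-1.0, 0.005, 0.008]]
ft_force: [4.7, 1.0, 3.7]
tcp_pos: [0.538, -0.2185, 0.1132]
ee_rot: [[-0.003, -0.005, 1.0], [0.004, 1.0, 0.005], [-1.0, 0.004, -0.003]]
ft_force: [5.0, -1.4, 3.8]
```

```bash
python3 -m pendant '[[10,-0.3,0.03,0.2,0],[10,-0.3,0,0.2,0],[10,0,0,0,0],[10,0,0,0,0]]' | grep -E "pos|force|rot"
```

```text
tcp_pos: [0.5388, -0.217, 0.1158]
ee_rot: [[-0.012, -0.006, 1.0], [0.005, 1.0, 0.006], [-1.0, 0.005, -0.012]]
ft_force: [3.4, 0.6, -2.6]
```

```bash
python3 -m pendant '[[10,0,0,0.3,0],[10,0,0,0.4,0],[10,0,0,0.4,0],[10,0,0,0.3,0],[10,0,0,0,0]]' | grep -E "pos|force|rot"
```

```text
tcp_pos: [0.5479, -0.2156, 0.113]
ee_rot: [[-0.025, -0.005, 1.0], [0.007, 1.0, 0.005], [-1.0, 0.008, -0.025]]
ft_force: [-0.1, -1.0, -1.1]
```

```bash
python3 -m pendant '[[10,-0.25,0,0.2,0],[10,-0.1,0,0.3,0],[10,-0.1,0,0.3,0],[10,-0.1,0,0,0]]' | grep -E "pos|force|rot"
```

```text
tcp_pos: [0.5566, -0.2153, 0.118]
ee_rot: [[-0.025, -0.005, 1.0], [0.008, 1.0, 0.005], [-1.0, 0.008, -0.025]]
ft_force: [-0.3, 0.8, -4.8]
```

```bash
for i in 1 2 3; do python3 -m pendant '[[10,0.05,-0.02,0.2,0],[10,0,0,0.1,0]]' | grep -E "pos|force|rot"; done
```

```text
tcp_pos: [0.5588, -0.2154, 0.1174]
ee_rot: [[-0.028, -0.005, 1.0], [0.008, 1.0, 0.005], [-1.0, 0.008, -0.028]]
ft_force: [-2.1, -0.6, -2.9]
tcp_pos: [0.5597, -0.2152, 0.1164]
ee_rot: [[-0.033, -0.006, 0.999], [0.008, 1.0, 0.006], [-0.999, 0.009, -0.033]]
ft_force: [-4.1, -1.0, -2.5]
tcp_pos: [0.5606, -0.2151, 0.1153]
ee_rot: [[-0.038, -0.006, 0.999], [0.009, 1.0, 0.006], [-0.999, 0.009, -0.037]]
ft_force: [-5.1, -0.3, -1.3]
```

Because the push acts above the foam, each row lets the tool creep into a lean. Camera calls hold the last target without that creep. So I lean the tool slightly the other way first, with the foot against the floor and screws, then press in few rows and hold with camera calls.

```bash
python3 -m pendant '[[10,-0.1,0,-0.4,0],[10,0,0,-0.4,0],[10,0,0,-0.4,0],[10,0,0,-0.4,0],[10,0,0,-0.2,0]]' | grep -E "pos|force|rot"; for i in 1 2; do python3 -m pendant '[[10,0.1,0,-0.3,0],[10,0.1,0,-0.3,0],[10,0.05,0,-0.2,0]]' | grep -E "pos|force|rot"; done
```

```text
tcp_pos: [0.5456, -0.2157, 0.1173]
ee_rot: [[-0.028, -0.005, 1.0], [0.008, 1.0, 0.005], [-1.0, 0.009, -0.028]]
ft_force: [0.2, 0.6, -4.5]
tcp_pos: [0.5396, -0.2161, 0.1162]
ee_rot: [[-0.022, -0.005, 1.0], [0.008, 1.0, 0.005], [-1.0, 0.008, -0.022]]
ft_force: [3.6, 0.8, -3.9]
tcp_pos: [0.5377, -0.2163, 0.1165]
ee_rot: [[-0.006, -0.008, 1.0], [0.009, 1.0, 0.008], [-1.0, 0.009, -0.006]]
ft_force: [4.8, 0.9, -6.5]
```

```bash
for i in 1 2 3; do python3 -m pendant '[[10,0.03,0,-0.3,0],[10,0.03,0,-0.3,0],[10,0.03,0,-0.3,0]]' | grep -E "pos|force|rot"; done
```

```text
tcp_pos: [0.5358, -0.2163, 0.1166]
ee_rot: [[0.011, -0.01, 1.0], [0.01, 1.0, 0.01], [-1.0, 0.01, 0.011]]
ft_force: [7.4, 1.0, -7.5]
tcp_pos: [0.5342, -0.2163, 0.1167]
ee_rot: [[0.028, -0.012, 1.0], [0.012, 1.0, 0.011], [-1.0, 0.012, 0.028]]
ft_force: [7.8, 2.8, -7.4]
tcp_pos: [0.5327, -0.2165, 0.1168]
ee_rot: [[0.046, -0.013, 0.999], [0.014, 1.0, 0.012], [-0.999, 0.013, 0.046]]
ft_force: [7.5, 1.5, -6.8]
```

```bash
python3 -m pendant '[[10,0.03,0,-0.3,0],[10,0.03,0,-0.2,0]]' | grep -E "pos|force|rot"; python3 -m pendant '[[10,0,-0.05,0.4,0.008],[10,0,-0.03,0.4,0],[10,0,0,0.4,0],[10,0,0,0.4,0],[10,0,0,0.2,0],[10,0,0,0,0]]' | grep -E "pos|force|rot|gap"
```

```text
tcp_pos: [0.5321, -0.2166, 0.1169]
ee_rot: [[0.056, -0.013, 0.998], [0.014, 1.0, 0.012], [-0.998, 0.014, 0.056]]
ft_force: [5.7, 1.1, -6.5]
tcp_pos: [0.5449, -0.217, 0.1148]
ee_rot: [[0.041, -0.001, 0.999], [0.014, 1.0, 0.001], [-0.999, 0.014, 0.041]]
ft_force: [0.6, 0.7, -6.0]
finger_gap: 0.0142
```

```bash
python3 -m pendant '[[10,-0.05,0,0.3,0],[10,-0.03,0,0.3,0],[10,0,0,0.2,0]]' | grep -E "pos|force|rot"; python3 -c "
from h import *
for i in range(3): get_image('top')
need([.5625,-.2175,.1145],.004)"
```

```text
tcp_pos: [0.5526, -0.2168, 0.1156]
ee_rot: [[0.039, -0.001, 0.999], [0.014, 1.0, 0.001], [-0.999, 0.014, 0.039]]
ft_force: [0.2, -0.5, -4.6]
t 20.9 pos [ 0.5525 -0.2168  0.1156] shift cm [ 0.15 -0.07  0.99] turn -0.003 f [-0.7 -0.4 -4.8] M [0.   0.07 0.  ] gap 0.0145 down [ 0.039  0.014 -0.999]
```

Free and leaning +0.039. Now I push in a few larger rows.

```bash
python3 -m pendant '[[10,0.02,-0.03,0.4,0],[10,0,-0.02,0.4,0]]' | grep -E "pos|force|rot"; python3 -c "
from h import *
for i in range(3): get_image('top')
need([.5625,-.2175,.1145],.004)"
```

```text
tcp_pos: [0.5577, -0.217, 0.115]
ee_rot: [[0.033, -0.002, 0.999], [0.014, 1.0, 0.001], [-0.999, 0.014, 0.033]]
ft_force: [-5.3, -0.8, -1.2]
t 21.25 pos [ 0.5577 -0.217   0.1149] shift cm [ 0.05 -0.05  0.48] turn -0.003 f [-5.  -1.  -2.9] M [-0.14  1.63  0.43] gap 0.0139 down [ 0.033  0.014 -0.999]
```

```bash
for i in 1 2; do python3 -m pendant '[[10,0,0,0.5,0],[10,0,0,0.5,0]]' | grep -E "pos|force|rot"; done; python3 -c "
from h import *
for i in range(2): get_image('top')
need([.5625,-.2175,.1145],.004)"
```

```text
tcp_pos: [0.5614, -0.2168, 0.1138]
ee_rot: [[0.018, -0.002, 1.0], [0.013, 1.0, 0.002], [-1.0, 0.013, 0.018]]
ft_force: [-9.9, -0.9, -0.0]
tcp_pos: [0.5632, -0.2164, 0.1127]
ee_rot: [[-0.001, -0.003, 1.0], [0.012, 1.0, 0.003], [-1.0, 0.012, -0.001]]
ft_force: [-12.4, -0.6, 7.0]
t 21.75 pos [ 0.5632 -0.2164  0.1127] shift cm [-0.18 -0.11 -0.07] turn -0.001 f [-11.2  -1.1   4.2] M [-0.26  2.68  0.54] gap 0.0141 down [-0.001  0.012 -1.   ]
```

About 11 N with the lean at −0.001: flush. Now I hold the target with camera calls and monitor.

Run:
```python
from h import *
F=[]
for i in range(70):
    a=get_image('scene');s=state();F.append(list(s['ft_force'])+list(s['tcp_pos'])+[s['ee_rot'][0][0]])
F=np.array(F);print(F[::14].round(3));print('mean',F.mean(0).round(4),'min',F.min(0).round(3),'max',F.max(0).round(3))
need([.5625,-.2175,.1145],.004)
a=a[:,:,::-1]
x0,y0=.551,-.2175
o=cv2.resize(a[230:420,330:510],None,fx=3.1,fy=3.1,interpolation=cv2.INTER_CUBIC)
cv2.imwrite('pics/f.png',o)
```

```text
[[-11.572  -0.49    2.873   0.563  -0.216   0.113  -0.   ]
 [-11.418  -0.551   3.611   0.563  -0.216   0.113   0.   ]
 [-11.708  -0.845   3.733   0.563  -0.216   0.113   0.   ]
 [-11.413  -0.752   2.48    0.563  -0.216   0.113   0.   ]
 [-10.757  -1.054   3.285   0.563  -0.216   0.113   0.   ]]
mean [-11.1872  -0.9391   3.2447   0.5631  -0.2164   0.1127  -0.    ] min [-12.692  -2.061   1.75    0.563  -0.216   0.113  -0.   ] max [-10.1     0.356   4.716   0.563  -0.216   0.113   0.   ]
t 25.25 pos [ 0.5631 -0.2164  0.1128] shift cm [-0.17 -0.1  -0.06] turn -0.001 f [-10.1  -0.9   3.7] M [-0.17  2.64  0.56] gap 0.0142 down [ 0.     0.012 -1.   ]
```

View pics/f.png

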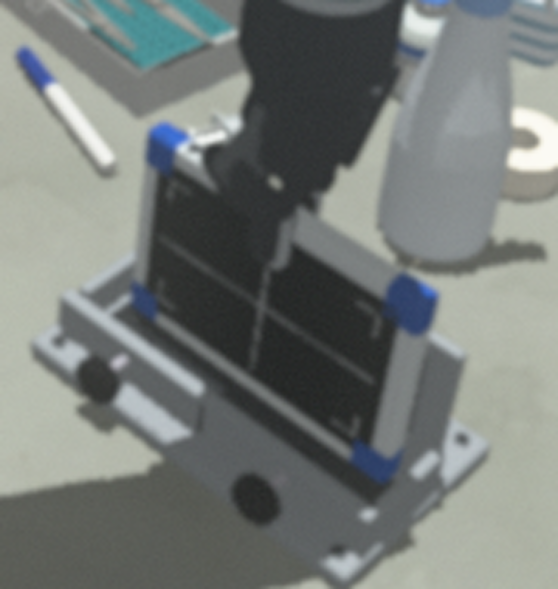

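Detector flush on the foam and away from the screws, black face towards them. I overlay the upright pose (green) and ±0.06 lean outlines as a final squareness check.

Run:
```python
from h import *
im=get_image('scene')[:,:,::-1]
f=4.;u0,v0=355,260
o=cv2.resize(im[v0:v0+145,u0:u0+125],None,fx=f,fy=f,interpolation=cv2.INTER_CUBIC)
for t,c in((0,(0,255,0)),(-.06,(0,0,255)),(.06,(0,255,255))):
    P=[]
    for y,h in((-.09,0),(.09,0),(.09,.13),(-.09,.13)):
        P.append(proj('scene',[.5556+(-np.sin(t))*(h-.117),-.2164+y,.012+h]))
    P=((np.array(P)+.5-[u0,v0])*f).astype(int);cv2.polylines(o,[P],True,c,1)
cv2.imwrite('pics/g.png',o)
```

```text
(no output)
```

View pics/g.png

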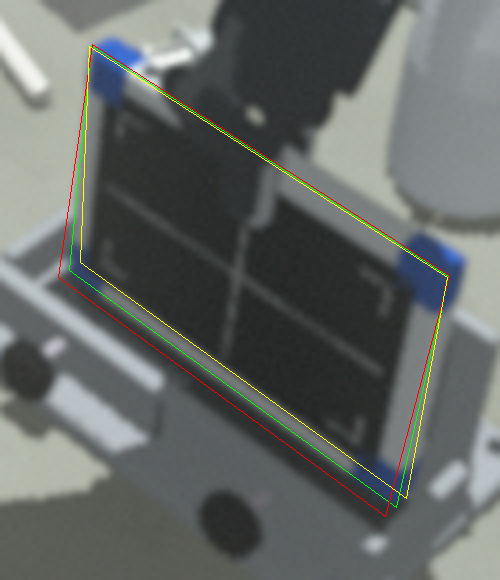

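The outline agrees with the picture to a few pixels, and the bottom edge sits between green (upright) and yellow (+0.06). I measure that edge numerically.

Run:
```python
from h import *
im=np.mean([cv2.cvtColor(get_image('scene'),cv2.COLOR_RGB2GRAY).astype(float) for _ in range(4)],0)
def best(h0,hr,name):
  for side in(-.06,-.03,.0,.03,.06):
    r=[]
    for t in np.arange(-.09,.091,.01):
        v=[]
        x=.5556-np.sin(t)*(h0-.117)
        for y in np.arange(side-.012,side+.013,.002):
            u=proj('scene',[x,-.2164+y,.012+h0])
            g=lambda d:cv2.getRectSubPix(im.astype('f4'),(1,1),(float(u[0]+.5*d),float(u[1]+.87*d)))[0,0]
            v.append(g(-1.2)-g(1.2))
        r.append(np.mean(v))
    print(name,side,np.round(r).astype(int))
best(0.,0,'bottom')
s=state();print(s['time'],np.round(s['ft_force'],1))
```

```text
bottom -0.06 [ -2  -1   0  -1   0   4  10  18  24  26  22  15   6  -3 -10 -16 -17 -13
  -7]
bottom -0.03 [ -1   0   0   0   2   7  15  23  27  26  19   8  -3 -15 -24 -29 -28 -22
 -13]
bottom 0.0 [  0   0   0   0   3   9  17  24  27  24  16   5  -7 -17 -25 -28 -25 -18
  -9]
bottom 0.03 [ -9  -7  -5  -2   3  10  18  25  27  22  14   3  -8 -19 -26 -28 -25 -17
  -9]
bottom 0.06 [ -7  -6  -5  -2   2   9  15  20  20  15   6  -4 -14 -23 -28 -28 -22 -14
  -5]
25.5 [-10.8  -1.3   3.5]
```

The bottom edge peaks at a lean of −0.01 to 0 all along its width, so the detector is upright and square at floor height. The force is steady at about 11 N, so I hand in.

```bash
python3 -c "
from h import *
sign_off();need([.5625,-.2175,.1145],.004)"
```

```text
the job is handed in; nothing more can be done
the job is handed in; nothing more can be done
```

I lifted the blue-cornered detector out of the dock's near slot and stood it in the stand, black face to the thumbscrews. I then pressed it against the foam and handed in at 25.5 s while still gripping and pushing. No verdict was reported.

**First press:** The foot dragged on the floor and the detector leaned to about −0.05 rad. I backed off, tilted it slightly the other way against the screw tips, and pressed again with little weight on the floor.

**Last checks**
- **Push:** the wrist force along the push averaged 11.2 N over a 3.5 s hold, between 10.1 and 12.7 N. Some of that may be floor friction, so the foam itself probably carries about 9–11 N. I could not measure the foam force directly.
- **Squareness:** the tool lean was 0.000 rad. The detector's bottom edge in the picture gave −0.01 to 0 rad, although by eye the overlay had first suggested a slight positive lean.
- **Position:** by the tool position it is about 1 mm off centre along the channel, with the underside at floor height. The stand's x position is only known to about ±3 mm, because my image estimates ranged from 0.547 to 0.556 m.
- **Not checked:** I took no final look at the two grey-cornered detectors in the dock. The wrist forces during the lift gave no sign of touching them, and the marker pen and spray bottle look untouched in the later crops. The cup and syringe were not checked.

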